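# Slide the tray lid home on the stack of trays

## Task

Slide the loose aluminium tray lid that has just two cut corners off its deck and onto the stack of trays in the middle of the rack, never lifting it off into the air, until its skirt has dropped over the raised panel of the top tray and it sits flat and fully home all round. Leave the other lid (four cut corners) and everything else where it is.

Things in the scene. Friction and masses are not known exactly. Their poses are not given: they have to be found in the camera images.
- lid_center (a point): Centre (half-way up) of the loose lid to be slid: an aluminium plate 134 mm (its x) by 104 mm (its y), 24 mm high, about 0.45 kg. Its two +x corners are cut at 45 degrees (24 mm legs), its two -x corners are square; z is up. It starts resting on its skirt on one of the two decks, turned at most 0.25 rad from the stack's axes. Its upright outer faces run from 12 mm below to 4 mm above this point.
- lid: The same lid; this origin is under its centre at the lower edge of the skirt, 12 mm below point lid_center. From the bottom up: a hollow skirt 10 mm deep and 5 mm thick all round, a 6 mm slab of the same outline, and a raised panel 120 x 90 mm, 8 mm high, with the same two corners cut.
- seat (a point): Where the lid's centre comes when home on the fixed stack of trays, 65 mm above the table; x, y along the stack's length and width, z up. The top tray's shoulder (174 x 104 mm, two +x corners cut) is 12 mm below this point; its solid raised panel (120 x 90 mm, 8 mm high, two +x corners cut) ends 4 mm below. The lid's skirt clears the panel by 2 mm on every side and rests on the shoulder.
- rack: The fixed wooden rack with the stack in its middle; origin on the table under the stack's centre, axes as point seat. On both y sides lies a flat deck, top 62 mm above the table (9 mm above the tray's shoulder, 1 mm above its panel): from 57 mm to 347 mm along y from the origin, 105 mm either way along x. The x sides of the stack are open.
- odd_lid_center (a point): Centre (half-way up) of the other loose lid, 134 x 104 x 24 mm, all four corners cut: it does not fit this stack. It lies on the other deck.
- briar_block: Loose dark wood block 55 x 45 x 40 mm near the outer end of one deck; origin under its centre.
- wax_tin: Loose round steel tin, 60 mm across, 24 mm high, near the outer end of the other deck; origin under its centre.
- polish_jar: Loose amber jar 60 mm across, 85 mm high, on the table beyond the rack; origin under its centre.
- pipe: Loose tobacco pipe about 140 mm long, 42 mm high, lying on the table beyond the rack; origin under its bowl.
- brush: Loose brush on the table on the robot's side of the rack; origin in its middle.
- sanding_block: Loose cork block 100 x 60 x 30 mm on the table beyond the rack; origin under its centre.
Mind the look-alikes: they are no part of the job. What is shaped like the lid but brown or red is not meant.

How it is judged:
By the outcome, as a careful person would: the job done as asked, in the order asked, and still so for the second after the job is handed in, with the robot touching nothing.
It also fails if it takes over 64 s, if anything falls off the work surface, if the arm or the gripper's body presses on something with over 40 N, if the wrist force passes 120 N, or if a joint passes its speed limit or range.

## Robot

A 6-joint arm with a two-finger parallel gripper is mounted at the origin on the work surface. World frame = base frame: x ahead of the robot, y to its left, z up, the work surface at z = 0. Lengths are in m, angles in rad, forces in N, time in s.
With the tool pointing down it reaches from about 0.375 to 0.9 m from the base axis. Payload 3.1 kg.
Tool frame: the origin (TCP) lies where the fingers leave the gripper's body, on its centre line; the fingertips stand 73 mm ahead of it and the grasp point (between the pads) lies 54 mm ahead of it; z points along the fingers, y is the line along which they close (so a half turn about z gives the same grasp; the last joint's range is limited). The gripper opens to 85 mm and grips with 20 to 120 N. Pads are 22 mm wide; open, the fingers measure 114 mm over their backs; the gripper's body (76 mm by 85 mm) begins 54 mm behind the grasp point. The pads swing forward as they close: fully open they stand 13 mm farther back than shut.
Start: joints at [1.065, 0.527, 1.433, -0, 1.181, -0.178], TCP at [0.201, 0.592, 0.304] pointing down, gripper open.
Joint ranges: [-3.08, 3.08], [-0.75, 2.2], [0.22, 2.44], [-1.43, 4.57], [0, 2.65], [-2.85, 2.85]. Speed limits (rad/s): [2.79, 2.79, 3.14, 3.14, 3.14, 3.14].

## Interface

Orientations are given as a unit quaternion [x, y, z, w].
In Python, from station import manip gives the robot as it stands.
- The arm moves only by the tool step_arm, never from a script. Its argument "moves" is one flat list of numbers, 5 for each row, row after row: the opening, from 0 (shut) to 1 (fully open), then the shift along the world's x, y, z scaled (see below), then the turn about the world's z scaled (see below). In form: [fingers, x, y, z, yaw, fingers, x, y, z, yaw, ...]. A call has 1 to 12 rows; each row is the pose to reach, as a shift and turn from the pose commanded when the call began, turning the shorter way round; what a row does not reach only later rows make up. The controller multiplies each number of a shift by 200 mm and each number of a turn by pi rad. A row lasts 1/8 s, in which the tool goes at most 62.5 mm and 10.7 degrees, less where a joint would pass 70% of its speed; a pose out of reach is approached as far as the arm can. A call with a number of a shift or a turn outside -1 to 1 is refused whole. A call with a gripper value outside its range is refused whole. The fingers move at their own pace and stop on an object; "grip_force" is the grip in N (left out, the last holds). Time passes only in rows, so rows that repeat a pose let the fingers close. It gives the time, the measured TCP pose, the force, the opening and the grip force at its end, in the units of the state.
- manip.sense(): the state, without advancing time (a new reading comes with each control period).
- manip.snapshot(name): name is "scene" or "top" or "wrist"; returns a dict with "color" (400x640x3 uint8, blue, green, red), "z_map" (400x640 float32, m along the optical axis (not along the pixel's ray), 0 where there is no reading), "fovy" (degrees; the focal length in pixels is half the picture's height over the tangent of half this angle, whatever the lens; pixels are square), "cx", "cy" (the principal point, pixels), "k1" (the pictures are not rectified: a ray, as slopes to the right and down, at radius r is drawn at 1 + k1 r^2 times it, then the intrinsics apply), "R" (3x3) and "t" (3): a world point X has camera coordinates R X + t; the wrist camera has in their place "mount" (4x4, takes a point from camera to tool coordinates, whose origin is the TCP and whose axes are the flange's). Camera axes: x right, y down, z forward; pixel columns grow to the right and rows downward; lengths in m; the calibration is good to about 2 mm. A picture is of the moment at which its call begins: read the wrist's pose just before it.
- manip.sign_off(): hands the job in; it is judged then, once.
The state is a dict: "t": time; "q": joint angles; "qd": joint speeds; "tau": joint torques, N m; "tcp_pos": TCP position; "tool_rot": TCP orientation; "force": force on the tool from outside, world axes, zero at the start; "ft_torque": the same for the moment, N m; "finger_gap": opening from 0.0 (shut) to 1.0 (fully open); "gripper_force": force on a finger pad.
Only numpy, scipy, OpenCV 4.12 (cv2) and the standard library are available. Lean on these libraries where they do the work, as an engineer would, in place of code of your own. Each camera call takes 0.05 s, during which the arm holds its last target. There are 200 camera calls.

## Working session

There is one attempt and no reset: what is moved stays moved. The work goes in short steps, Python scripts to look and compute and a tool call to move; the robot and the scene stay as the last step left them, time stands still between calls to the robot, and variables do not carry over. Pictures are saved under pics/ and viewed, at most 10 in all, crops included, and the job is handed in when it is done.

Besides the shell and the picture viewer there is one more tool, called after "Request:" as name(argument=value, ...) on one line, values as JSON. step_arm: Moves the arm, as the interface text tells. Its arguments: {"type":"object","properties":{"moves":{"type":"array","items":{"type":"number"}},"grip_force":{"type":"number"}},"required":["moves"]}

```bash
mkdir -p pics; cat > h.py <<'E'
from station import manip
import numpy as np, cv2
def K(s):
    f=200/np.tan(np.radians(s['fovy'])/2); return np.array([[f,0,s['cx']],[0,f,s['cy']],[0,0,1]])
def rays(s,px):
    # undistort: drawn = u*(1+k1 r^2)
    return cv2.undistortPoints(np.array(px,float).reshape(-1,1,2),K(s),np.array([s['k1'],0,0,0.])).reshape(-1,2)
def ext(s,st=None):
    "camera->world rotation, origin"
    if 'R' in s: R=np.array(s['R']);return R.T,-R.T@np.array(s['t'])
    from scipy.spatial.transform import Rotation as Ro
    M=np.array(s['mount']);Rt=Ro.from_quat(st['tool_rot']).as_matrix()
    return Rt@M[:3,:3],Rt@M[:3,3]+np.array(st['tcp_pos'])
def onplane(s,px,z,st=None):
    R,o=ext(s,st);d=np.c_[rays(s,px),np.ones(len(px))]@R.T
    return o+d*((z-o[2])/d[:,2])[:,None]
def cloud(s,st=None):
    v,u=np.mgrid[:400,:640];r=rays(s,np.c_[u.ravel(),v.ravel()])
    R,o=ext(s,st);Z=s['z_map'].ravel()[:,None]
    return (np.c_[r,np.ones(len(r))]*Z@R.T+o).reshape(400,640,3)
def proj(s,X,st=None):
    R,o=ext(s,st);c=(np.array(X)-o)@R
    return cv2.projectPoints(c.reshape(-1,1,3),np.zeros(3),np.zeros(3),K(s),np.array([s['k1'],0,0,0.]))[0].reshape(-1,2)
E
python3 - <<'E'
from h import *
import pickle
for n in('top','scene'):
    s=manip.snapshot(n);cv2.imwrite(f'pics/{n}.png',s['color']);pickle.dump(s,open(n+'.pkl','wb'))
    print(n,s['fovy'],s['k1'],ext(s)[1])
E
```

```text
top 46.388397940103445 -0.00920466091952901 [ 0.41724318 -0.03357582  1.4591674 ]
scene 53.60009792035509 -0.06851128532253185 [ 0.99706231 -0.58878528  0.92729857]
```

View pics/top.png

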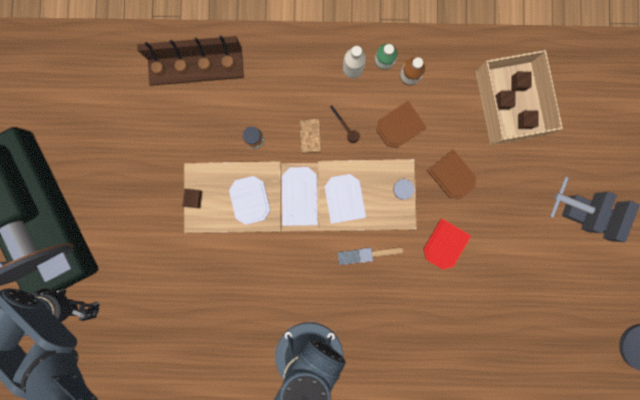

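View pics/scene.png

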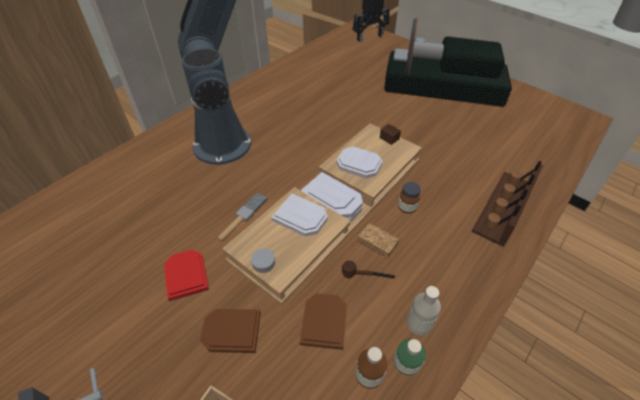

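```bash
python3 - <<'E'
from h import *
import pickle
s=pickle.load(open('top.pkl','rb'))
c=s['color'][150:240,175:425];cv2.imwrite('pics/crop.png',cv2.resize(c,None,fx=3.2,fy=3.2,interpolation=cv2.INTER_CUBIC))
P=cloud(s);
for n,u,v in(('L',249,200),('S',300,196),('R',345,198),('deck',270,170),('deckR',380,180)):print(n,P[v,u])
E
```

```text
L [0.47230615 0.18537975 0.08294896]
S [0.48790964 0.03580838 0.06280654]
R [ 0.48318349 -0.09789532  0.08747097]
deck [0.56436109 0.12749057 0.06476105]
deckR [ 0.540582   -0.20346322  0.0595066 ]
```

View pics/crop.png

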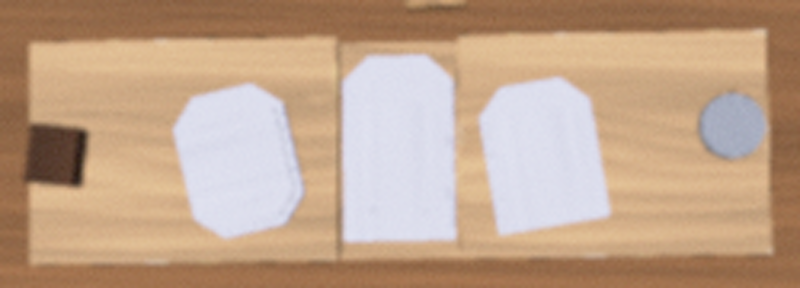

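```bash
python3 - <<'E'
from h import *
import pickle
from scipy.spatial.transform import Rotation as Ro
s=pickle.load(open('top.pkl','rb'))
def c(px): return np.array(px)/3.2+[175,150]-.34
l=onplane(s,c([(498,236),(610,214),(590,98),(560,77),(500,88),(480,118)]),.078);print(l.round(4))
k=onplane(s,c([(342,242),(455,240),(455,80),(430,55),(367,55),(342,82)]),.053);print(k.round(4))
d=onplane(s,c([(30,42),(767,30),(772,253),(30,264)]),.062);print(d.round(4),d.mean(0))
st=manip.sense();print(st);print(Ro.from_quat(st['tool_rot']).as_matrix().round(3))
w=manip.snapshot('wrist');print(w['fovy'],w['k1'],np.array(w['mount']).round(4).tolist())
E
```

```text
[[ 0.4077 -0.0561  0.078 ]
 [ 0.4299 -0.1591  0.078 ]
 [ 0.537  -0.1391  0.078 ]
 [ 0.556  -0.111   0.078 ]
 [ 0.5448 -0.0556  0.078 ]
 [ 0.5166 -0.0375  0.078 ]]
[[ 0.3992  0.09    0.053 ]
 [ 0.4031 -0.0162  0.053 ]
 [ 0.5539 -0.0133  0.053 ]
 [ 0.5773  0.0108  0.053 ]
 [ 0.5762  0.0704  0.053 ]
 [ 0.5502  0.0935  0.053 ]]
[[ 0.582   0.3883  0.062 ]
 [ 0.6054 -0.3055  0.062 ]
 [ 0.3966 -0.3118  0.062 ]
 [ 0.3732  0.3812  0.062 ]] [0.4892896  0.03804478 0.062     ]
{'t': 0.1, 'q': array([ 1.06450019e+00,  5.28377716e-01,  1.43377886e+00,  2.14741031e-05,
        1.18139214e+00, -1.78492316e-01]), 'qd': array([-0.00106949, -0.00403322, -0.00228126, -0.00096219,  0.00072261,
       -0.00042688]), 'tau': array([-1.25135293e-04, -4.43304849e+01, -1.78584731e+01, -2.35177349e-04,
        3.88741406e-03, -2.21922299e-06]), 'tcp_pos': array([0.20094351, 0.59128574, 0.30302706]), 'tool_rot': array([ 1.63173009e-01,  9.86596986e-01, -9.17925237e-04, -3.37719939e-04]), 'force': array([-0.08173138,  0.16715148,  0.37695849]), 'ft_torque': array([0.03210936, 0.01809941, 0.03927759]), 'gripper_force': 0.0, 'finger_gap': 1.001477624742802}
[[-0.947  0.322 -0.001]
 [ 0.322  0.947 -0.002]
 [ 0.    -0.002 -1.   ]]
58.23465024147004 -0.017583580864191834 [[-0.0006, -0.9634, -0.2681, 0.0673], [1.0, -0.0006, -0.0002, -0.0003], [0.0001, -0.2681, 0.9634, -0.0694], [0.0, 0.0, 0.0, 1.0]]
```

Request:
step_arm(moves=[1,0.45,-1,0.05,-0.11,1,0.45,-1,0.05,-0.11,1,0.45,-1,0.05,-0.11,1,0.45,-1,0.05,-0.11])

```text
t: 0.65
tcp_pos: [0.2916, 0.3891, 0.3138]
tool_rot: [0.331, 0.944, -0.001, -0.0]
force: [0.5, 0.1, 0.3]
finger_gap: 0.996
gripper_force: 0.0
```

Request:
step_arm(moves=[1,0.45,-1,0.05,-0.11,1,0.45,-1,0.05,-0.11,1,0.45,-1,0.05,-0.11,1,0.45,-1,0.05,-0.11])

```text
t: 1.15
tcp_pos: [0.3821, 0.1893, 0.3241]
tool_rot: [0.489, 0.872, -0.0, 0.0]
force: [0.9, -0.1, 0.7]
finger_gap: 1.004
gripper_force: 0.0
```

Request:
step_arm(moves=[1,0.45,-1,0,-0.11,1,0.45,-1,0,-0.11,1,0.45,-1,0,-0.11,1,0.45,-1,0,-0.11,1,0.45,-1,0,-0.11])

```text
t: 1.78
tcp_pos: [0.4723, -0.0105, 0.3237]
tool_rot: [0.632, 0.775, 0.0, 0.0]
force: [-0.4, 0.9, -0.1]
finger_gap: 1.003
gripper_force: 0.0
```

```bash
python3 - <<'E'
from h import *
import pickle
st=manip.sense();w=manip.snapshot('wrist');pickle.dump((st,w),open('w1.pkl','wb'))
print(st['t'],st['tcp_pos'],st['tool_rot'],st['force'])
cv2.imwrite('pics/w1.png',w['color'])
P=cloud(w,st)
for z0,z1 in((.05,.058),(.058,.0635),(.074,.081),(.082,.09)):
    m=(P[...,2]>z0)&(P[...,2]<z1)&(w['z_map']>0)
    print(z0,m.sum(),P[m].mean(0))
E
```

```text
1.775 [ 0.47225107 -0.01047623  0.3237414 ] [6.32106710e-01 7.74881281e-01 6.38803361e-05 3.22976438e-04] [-0.40422395  0.85529594 -0.11705051]
0.05 8922 [0.49395418 0.0471397  0.05267873]
0.058 50730 [ 0.49604254 -0.01005753  0.06114377]
0.074 4084 [0.48920301 0.01184392 0.07748438]
0.082 12429 [ 0.50503738 -0.061686    0.08529992]
```

View pics/w1.png

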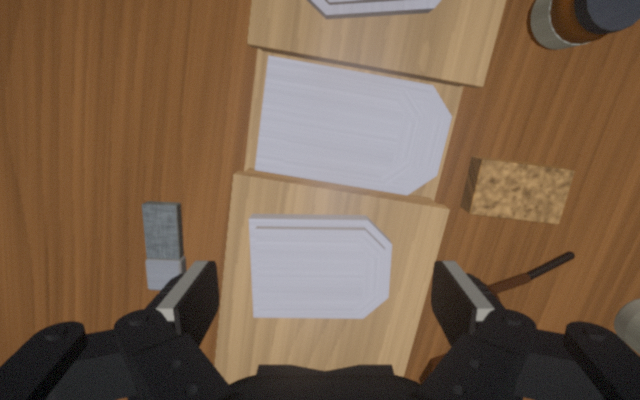

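```bash
cat >> h.py <<'E'
def poses(w,st,roi=None):
    P=cloud(w,st);hsv=cv2.cvtColor(w['color'],cv2.COLOR_BGR2HSV)
    silver=(hsv[...,1]<60)&(hsv[...,2]>100)&(P[...,0]>.36)&(P[...,0]<.62)
    out={}
    for n,z0,z1,y0,y1 in(('lidpanel',.0815,.089,-.19,.11),('lidslab',.0735,.0805,-.19,.11),('panel',.0575,.0645,-.03,.11),('shoulder',.047,.0565,-.05,.12)):
        m=(silver&(P[...,2]>z0)&(P[...,2]<z1)&(P[...,1]>y0)&(P[...,1]<y1)).astype(np.uint8)
        m=cv2.morphologyEx(m,cv2.MORPH_OPEN,np.ones((2,2)))
        k,L,S,C=cv2.connectedComponentsWithStats(m)
        if k<2: continue
        m=L==1+S[1:,4].argmax() if n!='shoulder' else m>0
        X=P[m][:,:2].astype(np.float32)*1000
        (c,sz,a)=cv2.minAreaRect(X)
        if sz[0]<sz[1]: sz=sz[::-1];a-=90
        a=(a+90)%180-90
        print(n,m.sum(),np.round(c,1),np.round(sz,1),'yaw',round(np.radians(a),4),'z',P[m][:,2].mean().round(4))
E
python3 - <<'E'
from h import *
import pickle
st,w=pickle.load(open('w1.pkl','rb'));poses(w,st)
P=cloud(w,st)
print('fingertips',P[275,185],P[280,462],P[200:300,170:215][P[200:300,170:215,2]>.15][:,2].min())
# hand-picked corners
print(onplane(w,[(256,171),(408,194),(436,170),(450,118),(432,85),(264,55)],.053,st).round(4))
print(onplane(w,[(253,318),(250,217),(365,318),(368,217),(391,243),(389,292)],.078,st).round(4))
E
```

```text
lidpanel 10865 [477.9 -46.1] [206.9 122.4] yaw -1.3852 z 0.0863
lidslab 2267 [479.7 -52.1] [219.5 140.5] yaw -1.3969 z 0.0784
panel 12770 [492.6  36.1] [123.   92.7] yaw 0.0386 z 0.0617
shoulder 7796 [496.8  37.7] [193.  118.9] yaw 0.0333 z 0.0531
fingertips [ 0.42310454 -0.00991532  0.28010721] [0.51593421 0.00912533 0.28387655] 0.26524320009865754
[[ 0.4069 -0.0181  0.053 ]
 [ 0.5558 -0.0108  0.053 ]
 [ 0.576   0.0175  0.053 ]
 [ 0.575   0.067   0.053 ]
 [ 0.5507  0.0916  0.053 ]
 [ 0.3981  0.0861  0.053 ]]
[[ 0.43   -0.1609  0.078 ]
 [ 0.4118 -0.0562  0.078 ]
 [ 0.54   -0.1383  0.078 ]
 [ 0.5183 -0.0344  0.078 ]
 [ 0.5454 -0.0551  0.078 ]
 [ 0.5563 -0.1053  0.078 ]]
```

Request:
step_arm(moves=[1,0.16,-0.83,0,0,1,0.16,-0.83,0,0,1,0.16,-0.83,0,0,1,0.16,-0.83,-0.5,0,1,0.16,-0.83,-0.5,0,1,0.16,-0.83,-0.85,0,1,0.16,-0.83,-0.85,0,1,0.16,-0.83,-0.85,0])

```text
t: 2.82
tcp_pos: [0.5035, -0.1734, 0.1546]
tool_rot: [0.63, 0.777, 0.0, -0.0]
force: [-0.5, -0.4, 0.6]
finger_gap: 1.0
gripper_force: 0.0
```

```bash
sed -i "s/'lidpanel',.0815,.089,-.19,.11/'lidpanel',.081,.089,-.19,-.02/" h.py; python3 - <<'E'
from h import *
import pickle
st=manip.sense();w=manip.snapshot('wrist');pickle.dump((st,w),open('w2.pkl','wb'))
print(st['t'],st['tcp_pos'],st['tool_rot'],st['force'])
cv2.imwrite('pics/w2.png',w['color']);poses(w,st)
E
```

```text
2.825 [ 0.50348043 -0.17344049  0.15460275] [ 6.30025855e-01  7.76574152e-01  3.39213042e-05 -8.38542454e-05] [-0.45557742 -0.41913689  0.62550752]
lidpanel 61140 [ 489.1 -107. ] [127.5  74.1] yaw 0.1946 z 0.086
lidslab 6768 [ 489.5 -109.1] [149.   88.7] yaw 0.1908 z 0.0768
```

View pics/w2.png

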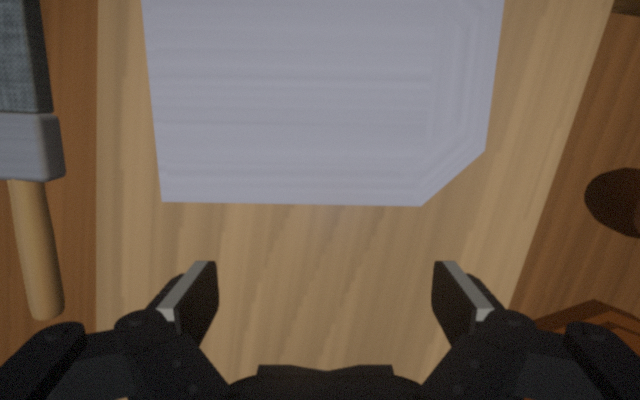

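Request:
step_arm(moves=[0.7,-0.04,-0.01,0,0,0.7,-0.04,-0.01,0,0,0.7,-0.04,-0.01,0,0,0.7,-0.04,-0.01,0,0])

```text
t: 3.38
tcp_pos: [0.4954, -0.1765, 0.1544]
tool_rot: [0.631, 0.776, 0.0, 0.0]
force: [0.6, 0.3, -1.4]
finger_gap: 0.697
gripper_force: 0.0
```

```bash
python3 - <<'E'
from h import *
import pickle
from scipy.spatial.transform import Rotation as Ro
st=manip.sense();w=manip.snapshot('wrist');pickle.dump((st,w),open('w3.pkl','wb'))
print(st['t'],st['tcp_pos'],st['finger_gap'])
R=Ro.from_quat(st['tool_rot']).as_matrix()
p=onplane(w,[(162,203),(422,206)],.078,pickle.load(open('w2.pkl','rb'))[0]);print(p, 'yaw',np.arctan2(*(p[1]-p[0])[1::-1]), 'tool',((p-st['tcp_pos'])@R).round(4))
P=cloud(w,st);T=(P-st['tcp_pos'])@R
m=(w['z_map']>0)&(T[...,2]<.08)&(T[...,2]>.03)
for sgn in(1,-1):
    q=T[m&(T[...,1]*sgn>0)&(abs(T[...,0])<.03)];print(q.min(0),q.max(0),np.percentile(q,98,0))
E
```

```text
3.375 [ 0.49535317 -0.17648147  0.15435694] 0.6972964645612862
[[ 0.43083679 -0.16083282  0.078     ]
 [ 0.5388459  -0.13947053  0.078     ]] yaw 0.19526222772320448 tool [[ 0.0286 -0.06    0.0763]
 [ 0.0274  0.0501  0.0764]]
[-0.0123135   0.00013118  0.03001191] [0.02998463 0.05198923 0.07877737] [0.02980147 0.04590711 0.0776992 ]
[-0.01254328 -0.06036992  0.03000336] [ 0.02999832 -0.00027922  0.07853482] [ 0.02982665 -0.00660671  0.07757426]
```

```bash
python3 - <<'E'
from h import *
import pickle
from scipy.spatial.transform import Rotation as Ro
st,w=pickle.load(open('w3.pkl','rb'))
R=Ro.from_quat(st['tool_rot']).as_matrix()
P=cloud(w,st);T=(P-st['tcp_pos'])@R
for sgn in(1,-1):
    m=(w['z_map']>0)&(T[...,2]<.08)&(T[...,2]>.03)&(T[...,1]*sgn>.02)&(abs(T[...,1])<.05)&(T[...,0]<.018)
    q=T[m];print(len(q),np.percentile(q,[1,99],0).round(4).tolist(),np.histogram(q[:,2],bins=np.arange(.03,.081,.004))[0])
    m2=m&(T[...,2]>.05)&(T[...,2]<.074);print(np.percentile(T[m2],[1,50,99],0).round(4).tolist())
E
```

```text
2704 [[-0.0109, 0.03, 0.0302], [0.0107, 0.0436, 0.0669]] [472 311 364 329 298 274 259 221 129  47   0   0]
[[-0.0111, 0.03, 0.0502], [0.006, 0.0304, 0.0569], [0.0106, 0.0436, 0.0679]]
2638 [[-0.011, -0.0425, 0.0302], [0.0108, -0.0292, 0.0665]] [432 305 350 331 301 283 240 220 133  43   0   0]
[[-0.0112, -0.0427, 0.0501], [0.006, -0.0298, 0.0571], [0.0107, -0.0293, 0.0677]]
```

Request:
step_arm(moves=[0.7,0,0,-0.07,0,0.7,0,0,-0.107,0,0.7,0,0,-0.107,0,0.7,-0.005,0.025,-0.107,0,0.7,-0.01,0.05,-0.107,0,0.7,-0.015,0.075,-0.107,0,0.7,-0.015,0.075,-0.107,0])

```text
t: 4.3
tcp_pos: [0.492, -0.1607, 0.1327]
tool_rot: [0.63, 0.776, -0.0, -0.0]
force: [0.8, -0.9, 1.7]
finger_gap: 0.699
gripper_force: 0.0
```

Request:
step_arm(moves=[0.7,0,0.03,0,0,0.7,-0.002,0.07,0,-0.004,0.7,-0.004,0.115,0,-0.01,0.7,-0.006,0.16,0,-0.016,0.7,-0.008,0.205,0,-0.022,0.7,-0.01,0.25,0,-0.028,0.7,-0.012,0.295,0,-0.034,0.7,-0.014,0.34,0,-0.04,0.7,-0.016,0.385,0,-0.046,0.7,-0.018,0.43,0,-0.051,0.7,-0.02,0.48,0,-0.051,0.7,-0.02,0.48,0,-0.051])

```text
t: 5.8
tcp_pos: [0.4873, -0.0637, 0.1322]
tool_rot: [0.69, 0.723, -0.0, -0.001]
force: [-0.5, -0.4, -0.7]
finger_gap: 0.701
gripper_force: 0.0
```

```bash
python3 - <<'E'
from h import *
import pickle
from scipy.spatial.transform import Rotation as Ro
st=manip.sense();w=manip.snapshot('wrist');pickle.dump((st,w),open('w4.pkl','wb'))
print(st['t'],st['tcp_pos'],st['force'],Ro.from_quat(st['tool_rot']).as_matrix()[:2,1])
s=manip.snapshot('top');c=s['color'][150:240,240:380]
a=cv2.resize(c,(640,411),interpolation=cv2.INTER_CUBIC)[:190]
cv2.imwrite('pics/w4.png',np.vstack([w['color'],a]))
E
```

```text
5.8 [ 0.48725014 -0.06371021  0.13217799] [-0.52253807 -0.42793538 -0.6894235 ] [0.99891605 0.04649341]
```

View pics/w4.png

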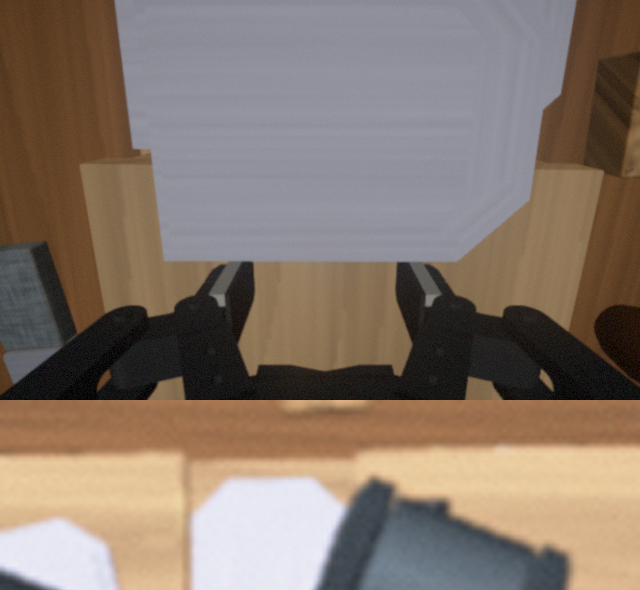

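```bash
python3 - <<'E'
from h import *
import pickle
st,w=pickle.load(open('w4.pkl','rb'))
f=lambda px,z:onplane(w,px,z,st)[:,:2]
l=f([(163,261),(458,261),(152,155),(531,200)],.078)
t=f([(134,149),(116,5)],.053); d=f([(82,165),(602,170)],.062);b=f([(560,97),(575,10)],.053)
print('lid',l,'tray-x edge',t,'deck corners',d,'tray +',b)
# stack frame
C=np.array([.491,.0365]);a=.036;R=np.array([[np.cos(a),-np.sin(a)],[np.sin(a),np.cos(a)]])
for n,v in(('lid',l),('tray',t),('deck',d),('tray+',b)):print(n,((v-C)@R*1000).round(1).tolist())
e=l[1]-l[0];print('lid yaw',np.arctan2(e[1],e[0]),'deck yaw',np.arctan2(*(d[1]-d[0])[::-1]))
hsv=cv2.cvtColor(w['color'],cv2.COLOR_BGR2HSV);print(hsv[200,300],hsv[300,320],hsv[150,143],hsv[100,90])
E
```

```text
lid [[ 0.42639497 -0.05555267]
 [ 0.53702667 -0.05028977]
 [ 0.42554017 -0.0156952 ]
 [ 0.55980918 -0.0255606 ]] tray-x edge [[ 0.40620165 -0.01742868]
 [ 0.40419784  0.03668257]] deck corners [[ 0.38953362 -0.02339276]
 [ 0.59552557 -0.01578857]] tray + [[0.57827358 0.01132344]
 [0.57732906 0.04297508]]
lid [[-67.9, -89.7], [42.9, -88.4], [-67.3, -49.8], [66.5, -64.5]]
tray [[-86.7, -50.8], [-86.7, 3.3]]
deck [[-103.6, -56.2], [102.6, -56.0]]
tray+ [[86.3, -28.3], [86.5, 3.4]]
lid yaw 0.047535458474519184 deck yaw 0.03689825063502384
[118  19 159] [ 16  95 148] [ 16  94 144] [ 14 163  97]
```

Request:
step_arm(moves=[0.7,0,0.03,0,-0.001,0.7,-0.001,0.06,0,-0.002,0.7,-0.003,0.09,0,-0.0032,0.7,-0.004,0.12,0,-0.0032,0.7,-0.005,0.14,0,-0.0032,0.7,-0.006,0.155,0,-0.0032,0.7,-0.006,0.165,0,-0.0032,0.7,-0.007,0.175,0,-0.0032,0.7,-0.007,0.18,0,-0.0032,0.7,-0.007,0.185,0,-0.0032,0.7,-0.007,0.185,0,-0.0032])

```text
t: 7.28
tcp_pos: [0.4868, -0.0284, 0.1326]
tool_rot: [0.694, 0.72, -0.0, 0.0]
force: [0.1, -2.4, 0.5]
finger_gap: 0.703
gripper_force: 1.0
```

```bash
cat > look.py <<'E'
from h import *
import pickle,sys
st=manip.sense();w=manip.snapshot('wrist');pickle.dump((st,w),open(sys.argv[1]+'.pkl','wb'))
cv2.imwrite(f'pics/{sys.argv[1]}.png',w['color'])
print(st['t'],st['tcp_pos'],st['force'])
C=np.array([.491,.0374]);a=.0365;R=np.array([[np.cos(a),-np.sin(a)],[np.sin(a),np.cos(a)]])
P=cloud(w,st);Q=(P[...,:2]-C)@R*1000
for x in(-55,-30,0,30):
    for y in(-38,-20,0,20,38):
        m=(abs(Q[...,0]-x)<4)&(abs(Q[...,1]-y)<4)&(w['z_map']>0)
        if m.sum()>10: print((x,y),np.median(P[m][:,2]).round(4),end=' ')
    print()
E
python3 look.py w5
```

```text
7.275 [ 0.48680384 -0.02835726  0.13261704] [ 0.11275045 -2.42029361  0.51310787]
(-55, -38) 0.0777 (-55, -20) 0.0792 (-55, 0) 0.0808 (-55, 20) 0.0825 
(-30, -38) 0.0776 (-30, -20) 0.0792 (-30, 0) 0.0808 (-30, 20) 0.0825 
(0, -38) 0.0776 (0, -20) 0.0791 (0, 0) 0.0808 (0, 20) 0.0824 
(30, -38) 0.0776 (30, -20) 0.079 (30, 0) 0.0808 (30, 20) 0.0824
```

View pics/w5.png

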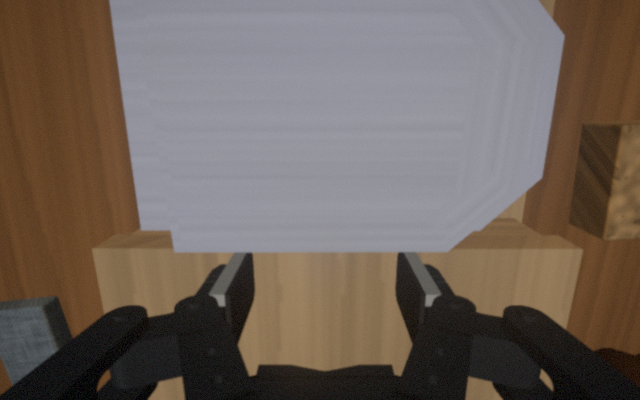

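Request:
step_arm(moves=[0.7,0,0.005,0,0,0.7,0,0.01,0,0,0.7,-0.001,0.015,0,0,0.7,-0.001,0.015,0,0])

```text
t: 7.82
tcp_pos: [0.4868, -0.0253, 0.1325]
tool_rot: [0.694, 0.72, 0.0, 0.0]
force: [1.7, -2.0, 0.4]
finger_gap: 0.703
gripper_force: 1.0
```

```bash
python3 look.py w6
```

```text
7.825 [ 0.48678655 -0.02526929  0.13254144] [ 1.66803028 -2.02504227  0.35176603]
(-55, -38) 0.0765 (-55, -20) 0.0765 (-55, 0) 0.0765 (-55, 20) 0.0765 (-55, 38) 0.0764 
(-30, -38) 0.0765 (-30, -20) 0.0764 (-30, 0) 0.0765 (-30, 20) 0.0764 (-30, 38) 0.0765 
(0, -38) 0.0765 (0, -20) 0.0764 (0, 0) 0.0765 (0, 20) 0.0764 (0, 38) 0.0764 
(30, -38) 0.0765 (30, -20) 0.0764 (30, 0) 0.0764 (30, 20) 0.0763 (30, 38) 0.0765
```

Request:
step_arm(moves=[0.7,0,-0.05,0,0,0.7,0,-0.15,0,0,0.7,0,-0.15,0.3,0,0.7,0,-0.15,0.6,0,0.7,0,-0.15,0.9,0,0.7,0,-0.15,0.9,0,0.7,0,-0.15,0.9,0])

```text
t: 8.75
tcp_pos: [0.4858, -0.0552, 0.3122]
tool_rot: [0.694, 0.72, -0.0, -0.001]
force: [0.2, 0.8, 0.3]
finger_gap: 0.696
gripper_force: 0.0
```

```bash
python3 look.py w7; python3 -c "
from h import *
s=manip.snapshot('scene');cv2.imwrite('pics/s8.png',cv2.resize(s['color'][110:310,200:440],None,fx=3,fy=3,interpolation=cv2.INTER_CUBIC)[:600,:800])"
```

```text
8.75 [ 0.48582361 -0.05522225  0.31215882] [0.21095568 0.82238036 0.28132682]
(-55, -38) 0.0766 (-55, -20) 0.0766 (-55, 0) 0.0764 (-55, 20) 0.0766 (-55, 38) 0.0767 
(-30, -38) 0.0765 (-30, -20) 0.0764 (-30, 0) 0.0764 (-30, 20) 0.0763 (-30, 38) 0.0765 
(0, -38) 0.0763 (0, -20) 0.0765 (0, 0) 0.0764 (0, 20) 0.0764 (0, 38) 0.0765 
(30, -38) 0.0764 (30, -20) 0.0763 (30, 0) 0.0764 (30, 20) 0.0764 (30, 38) 0.0764
```

View pics/s8.png

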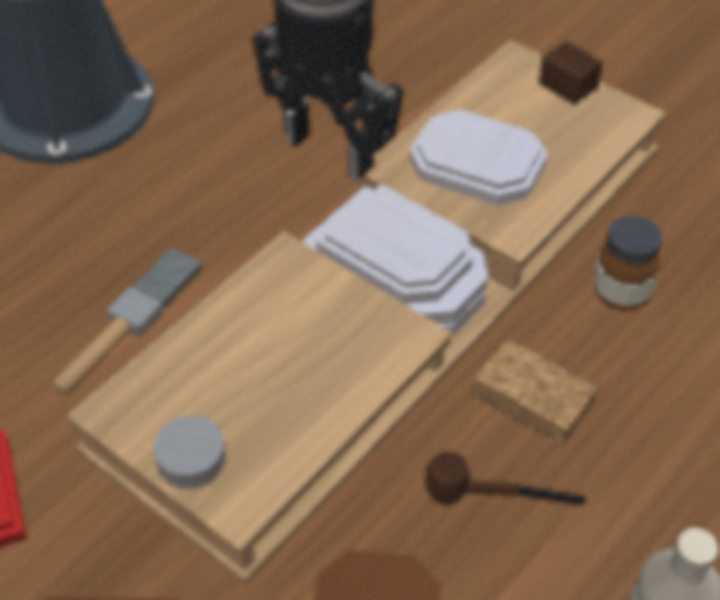

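The picture shows the lid seated flat on the stack at crop pixel (400,245). The odd lid at (480,150) and the other objects have not moved.

```bash
python3 -c "
from station import manip
print(manip.sign_off())"
```

```text
the job is handed in; nothing more can be done
None
```

The lid with two cut corners was slid onto the stack without being lifted and dropped flat and fully home (its top reads level to within 0.5 mm), nothing else appears moved in the last picture, and the job is handed in at about 9 s.

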